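# Hold the cover plate over the sample chamber for screwing down

## Robot

A 6-joint arm with a two-finger parallel gripper is mounted at the origin on the work surface; the furniture and walls round the work are solid. World frame = base frame: x ahead of the robot, y to its left, z up, the work surface at z = 0. Lengths are in m, angles in rad, forces in N, time in s.
With the tool pointing down it reaches from about 0.35 to 0.925 m from the base axis. Payload 6.4 kg.
Tool frame: the origin (TCP) lies between the finger pads; the fingertips stand 25 mm ahead of it and the grasp point (between the pads) lies 6 mm ahead of it; z points along the fingers, y is the direction in which the jaws open and shut (so a half turn about z gives the same grasp; the last joint's range is limited). The gripper opens to 94 mm and grips with 3 to 60 N. Pads are 16 mm wide; open, the fingers measure 119 mm over their backs; the gripper's body (75 mm by 177 mm) begins 78 mm behind the grasp point.
Start: joints at [1.069, 0.245, 1.558, -0, 1.339, -0.174], TCP at [0.209, 0.615, 0.23] pointing down, gripper open.
Joint ranges: [-3.13, 3.13], [-1.02, 2.26], [0.13, 2.54], [-0.95, 4.09], [0.21, 2.88], [-2.74, 2.74]. Speed limits (rad/s): [2.57, 2.57, 3.14, 3.14, 3.14, 3.14].

## Interface

Orientations are given as a unit quaternion [w, x, y, z].
In Python, from plant import robot gives the robot as it stands.
- The arm moves only by the tool drive_tool, never from a script. Its argument "plan" is a list that holds one entry, the list of rows, each a list of 7 numbers: the shift along the tool's x, y, z in units of 0.3 m (1.0 is 0.3 m), then the turn, a rotation vector about the tool's x, y, z in units of 0.5 rad (1.0 is 0.5 rad), then the closure in counts, from 0 (fully open) to 255 (shut). In form: [[[dx, dy, dz, rx, ry, rz, claw], ...]]. A call has 1 to 8 rows; each row is the pose to reach, as a shift and turn from the pose measured when the call began, along the tool's axes at that moment; what a row does not reach only later rows make up. A row lasts 1/12 s, in which the tool goes at most 41.7 mm and 7.16 degrees, less where a joint would pass 70% of its speed; a pose out of reach is approached as far as the arm can. A call with a number of a shift or a turn outside -1 to 1 is refused whole. A call with a gripper value outside its range is refused whole. The fingers move at their own pace and stop on an object; the grip force is fixed at half the most. Time passes only in rows, so rows that repeat a pose let the fingers close. It gives the time, the measured TCP pose, the force and the opening at its end, in the units of the state.
- robot.get_state(): the state, without advancing time (a new reading comes with each control period).
- robot.capture(name): name is "scene" or "top"; returns the picture (400x640x3 uint8, red, green, blue); there is no depth.
- robot.camera_model(name): a dict with "vfov" (degrees; the focal length in pixels is half the picture's height over the tangent of half this angle, whatever the lens; pixels are square), "cx", "cy" (the principal point, pixels), "rvec" (rotation vector, rad) and "tvec" (3), from world to camera coordinates, as OpenCV has them. Camera axes: x right, y down, z forward; pixel columns grow to the right and rows downward; lengths in m; the calibration is good to about 2 mm. A picture is of the moment at which its call begins. camera_model takes no time and is no camera call.
- robot.close_job(): hands the job in, once; it reports no verdict.
The state is a dict: "time_s": time; "qpos": joint angles; "joint_velocities": joint speeds; "tau": joint torques, N m; "tcp_pos": TCP position; "tool_rot": TCP orientation; "force": force on the tool from outside, world axes, zero at the start; "wrist_torque": the same for the moment, N m; "grip_width": opening from 0.0 (shut) to 1.0 (fully open).
Only numpy, scipy, OpenCV 4.12 (cv2) and the standard library are available. Lean on these libraries where they do the work, as an engineer would, in place of code of your own. Each camera call takes 0.05 s, during which the arm holds its last target.

## Task

Take the cover plate by its bridge handle, lift it up and off the two hooks of its stand, and carry it to the open sample chamber. Finish while holding it still and level there, about 15 mm above the flange and not touching it, so that each threaded hole shows fully through a corner hole of the plate (either way round) and a colleague could drop the screws in; do not let go or set it down. Never let the plate knock against the chamber, and leave the little tub, the vial and the eraser nearby where they are.

Things in the scene. Friction and masses are not known exactly. Their poses are not given: they have to be found in the camera images.
- cover_plate: Loose aluminium cover plate, 0.2 to 0.45 kg, 100 (x) x 130 (y) x 6 (z) mm, four 16 mm through holes at x = +-34, y = +-49 mm. Origin: centre of its underside; z up. A steel bridge handle stands on its top (see handle). It starts hanging level, the handle's bar lying across the two hooks of the stand, which touch it about 33 mm either side of its middle.
- handle (a point): Middle of the handle's bar, 66 mm above the plate's underside, over its centre. The bar is 12 x 12 mm in section and 112 mm long, along the plate's y; it stands on two 9 mm posts at y = +-51 mm, with 54 mm clear between plate and bar.
- hook_stand: Fixed stand of 8 mm steel rod on a base 160 x 110 x 10 mm. Origin: on the table, under the usual place of the bar's middle; z up. Two level hooks at y = +-33 mm, their tops 130 mm above the table, run from uprights at x = +85 mm (no taller than the hooks) towards -x and end in upturned tips.
- hook_tips (a point): Midway between the two upturned tips, at their top: stand's x = -20 mm, z = 146 mm. To unhook, raise the bar 20 to 40 mm (17 clears the tips; at 46 the plate strikes the hooks from below), then draw it 90 mm or more along the stand's -x until the plate is clear of the hooks.
- chamber: Fixed sample chamber: grey box, aluminium flange 116 (x) x 146 (y) mm round an opening of 46 x 70 mm, sherds inside. Origin: centre of its underside, on the table; z up; flange top at z = 70 mm. Four 7 mm threaded holes at x = +-34, y = +-49 mm. Brass port on its -x side. Chamber and stand may swap sides (left, right) of the closed instrument case, which is about 60 mm tall.
- hole0 (a point): centre of the cover plate's hole at its +x +y corner, at the underside of the plate
- hole1 (a point): centre of the cover plate's hole at its +x -y corner, at the underside of the plate
- hole2 (a point): centre of the cover plate's hole at its -x -y corner, at the underside of the plate
- hole3 (a point): centre of the cover plate's hole at its -x +y corner, at the underside of the plate
- thread0 (a point): centre of the mouth of the chamber's threaded hole at its +x +y corner, on the flange's top face
- thread1 (a point): centre of the mouth of the chamber's threaded hole at its +x -y corner, on the flange's top face
- thread2 (a point): centre of the mouth of the chamber's threaded hole at its -x -y corner, on the flange's top face
- thread3 (a point): centre of the mouth of the chamber's threaded hole at its -x +y corner, on the flange's top face
- green_tub: Bystander: small white tub with a lime lid, 49 mm across, 30 mm tall. Origin: centre of its underside.
- vial: Bystander: capped glass vial, 23 mm across, 51 mm tall, standing. Origin: centre of its underside.
- eraser: Bystander: block eraser in a sleeve, 23 x 44 x 12 mm, lying. Origin: centre of its underside.

How it is judged:
On the way:
1. the plate is off the hooks, in the gripper and clear of the stand (horizontal distance between cover_plate and hook_stand above 0.07 m and height (world z) of cover_plate above 0.04 m and contact force between cover_plate and hook_stand below 0.05 N and contact force between cover_plate and the fingers above 0.5 N), for 0.1 s.
At the end, for the whole second after the job is handed in: Plate held by the gripper, still (20 mm/s), level to 0.08 rad, underside 5 to 27 mm above the flange, touching neither chamber nor stand; each of its holes within 4.5 mm (seen from above) of a threaded hole, either way round; no bystander moved 30 mm (((horizontal distance between hole0 and thread0 below 0.0045 m and horizontal distance between hole1 and thread1 below 0.0045 m and horizontal distance between hole2 and thread2 below 0.0045 m and horizontal distance between hole3 and thread3 below 0.0045 m) or (horizontal distance between hole0 and thread2 below 0.0045 m and horizontal distance between hole1 and thread3 below 0.0045 m and horizontal distance between hole2 and thread0 below 0.0045 m and horizontal distance between hole3 and thread1 below 0.0045 m)) and z of cover_plate in the frame of chamber between 0.075 and 0.097 m and angle between cover_plate's own z axis and vertical below 0.08 rad and contact force between cover_plate and the fingers above 0.5 N and contact force between cover_plate and chamber below 0.05 N and contact force between cover_plate and hook_stand below 0.05 N and linear speed of cover_plate below 0.02 m/s and angular speed of cover_plate below 0.15 rad/s and distance of each of green_tub, vial, eraser from where it was at the start of the episode below 0.03 m); the arm keeps its last pose, push and grip.
It fails at once if the plate knocks against the chamber (more than 3 N) (contact force between cover_plate and chamber above 3 N).
It fails at once if the green_tub is disturbed (moved 30 mm) (distance of green_tub from where it was at the start of the episode above 0.03 m).
It fails at once if the vial is disturbed (moved 30 mm) (distance of vial from where it was at the start of the episode above 0.03 m).
It fails at once if the eraser is disturbed (moved 30 mm) (distance of eraser from where it was at the start of the episode above 0.03 m).
It also fails if it takes over 48 s, if anything falls off the work surface, if the arm or the gripper's body presses on something with over 40 N, if the wrist force passes 120 N, or if a joint passes its speed limit or range.

## Working session

There is one attempt and no reset: what is moved stays moved. The work goes in short steps, Python scripts to look and compute and a tool call to move; the robot and the scene stay as the last step left them, time stands still between calls to the robot, and variables do not carry over. Pictures are saved under pics/ and viewed, and the job is handed in when it is done.

Besides the shell and the picture viewer there is one more tool, called after "Call:" in YAML: its name, and indented under it one key for each argument. drive_tool: Moves the arm, as the interface text tells. Its arguments: {"type":"object","properties":{"plan":{"type":"array","items":{"type":"array","items":{"type":"array","items":{"type":"number"}}}}},"required":["plan"]}

```bash
ls; mkdir -p pics
python3 - <<'E'
from plant import robot
import cv2
for n in ("scene","top"):
    im=robot.capture(n); cv2.imwrite(f"pics/{n}0.png",im[:,:,::-1]); print(n,robot.camera_model(n))
print(robot.get_state())
E
```

```text
pics
scene {'vfov': 42.492621145172556, 'cx': 320.53897075863625, 'cy': 199.45071198866023, 'rvec': array([ 1.06071683, -2.05543988,  1.3213557 ]), 'tvec': array([0.38852068, 0.25203315, 1.35382985])}
top {'vfov': 45.25310886912093, 'cx': 315.8498876997175, 'cy': 200.812057952984, 'rvec': array([ 2.17583215, -2.15980062,  0.11065599]), 'tvec': array([0.10138958, 0.50814196, 1.42060393])}
{'time_s': 0.1, 'qpos': array([ 1.06890958e+00,  2.45733822e-01,  1.55887526e+00,  2.29341291e-06,
        1.33868908e+00, -1.74056807e-01]), 'joint_velocities': array([ 1.27080782e-03, -2.62726570e-03, -2.25435675e-03, -3.35822234e-05,
        3.22544668e-03, -4.17396592e-04]), 'tau': array([ 1.77220172e-04, -4.16919315e+01, -3.15523016e+01,  6.87185512e-02,
        3.09741427e-02, -8.33723243e-05]), 'tcp_pos': array([0.20902052, 0.61495729, 0.22947123]), 'tool_rot': array([-2.83805076e-04,  1.63182145e-01,  9.86595591e-01, -8.04146299e-04]), 'force': array([-0.76418681, -0.49085832, -0.04924066]), 'wrist_torque': array([0.03631853, 0.00686058, 0.03040721]), 'grip_width': 0.996542897251462}
```

View pics/scene0.png

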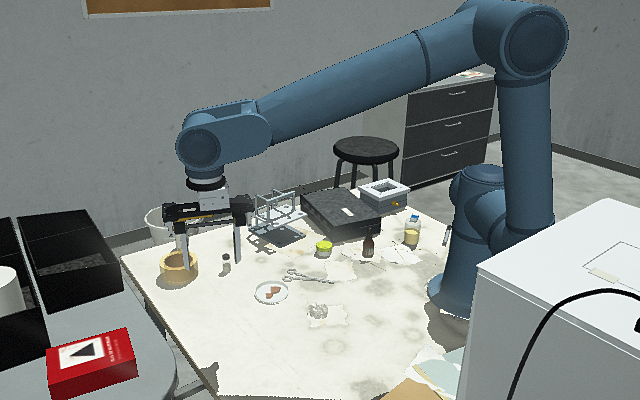

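View pics/top0.png

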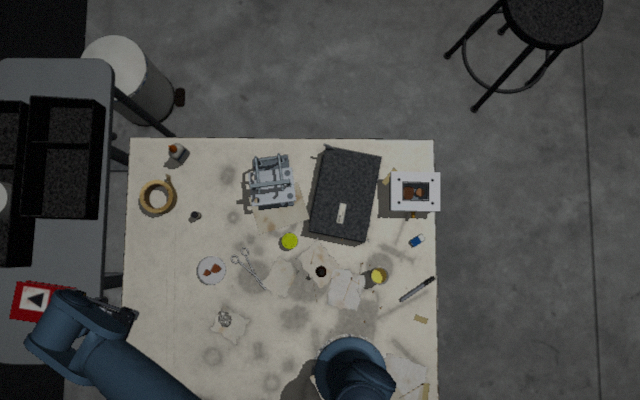

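The top view shows the stand with the hanging plate near (270,182), the case at (345,195) and the chamber at (415,192). The tub is at (289,241), the vial at (196,216) and the eraser at (417,240). Next I'll zoom in on the stand and chamber.

```bash
cat > h.py <<'E'
import numpy as np, cv2
from plant import robot
def cam(n):
    m=robot.camera_model(n); f=200/np.tan(np.radians(m['vfov'])/2)
    K=np.array([[f,0,m['cx']],[0,f,m['cy']],[0,0,1]]); return K,np.array(m['rvec']),np.array(m['tvec'])
def proj(n,P):
    K,r,t=cam(n); return cv2.projectPoints(np.array(P,float).reshape(-1,3),r,t,K,None)[0].reshape(-1,2)
def ray(n,uv):
    K,r,t=cam(n); R=cv2.Rodrigues(r)[0]; uv=np.array(uv,float).reshape(-1,2)
    d=(np.linalg.inv(K)@np.c_[uv,np.ones(len(uv))].T).T@R; return -R.T@t,d
def plane(n,uv,z):
    c,d=ray(n,uv); return c+d*((z-c[2])/d[:,2])[:,None]
def tri(uvs,uvt):
    P=[]
    for n in("scene","top"):
        K,r,t=cam(n); P.append(K@np.c_[cv2.Rodrigues(r)[0],t])
    X=cv2.triangulatePoints(P[0],P[1],np.array(uvs,float).reshape(-1,2).T,np.array(uvt,float).reshape(-1,2).T); return (X[:3]/X[3]).T
E
python3 - <<'E'
import cv2
t=cv2.imread('pics/top0.png'); s=cv2.imread('pics/scene0.png')
def crop(im,x,y,w,h,k,n): cv2.imwrite(n,cv2.resize(im[y:y+h,x:x+w],None,fx=k,fy=k,interpolation=cv2.INTER_CUBIC))
crop(t,235,140,80,75,8,'pics/t_stand.png'); crop(t,375,160,80,60,8,'pics/t_ch.png'); crop(s,235,175,90,75,8,'pics/s_stand.png'); crop(s,345,165,80,60,8,'pics/s_ch.png')
from h import *
for n in("scene","top"):
    print(n,proj(n,[[0,0,0]]),ray(n,[[320,200]])[0])
print(plane("top",[[270,182],[415,192],[289,241],[417,240]],0.07))
E
```

```text
scene [[468.16014551 295.21248425]] [-0.66777006  0.98495027  0.79453155]
top [[350.09658825 372.44888706]] [0.35831817 0.10284474 1.46548104]
[[ 0.55738607  0.24009596  0.07      ]
 [ 0.53093249 -0.185119    0.07      ]
 [ 0.3851637   0.18203283  0.07      ]
 [ 0.39080651 -0.18897466  0.07      ]]
```

View pics/t_stand.png

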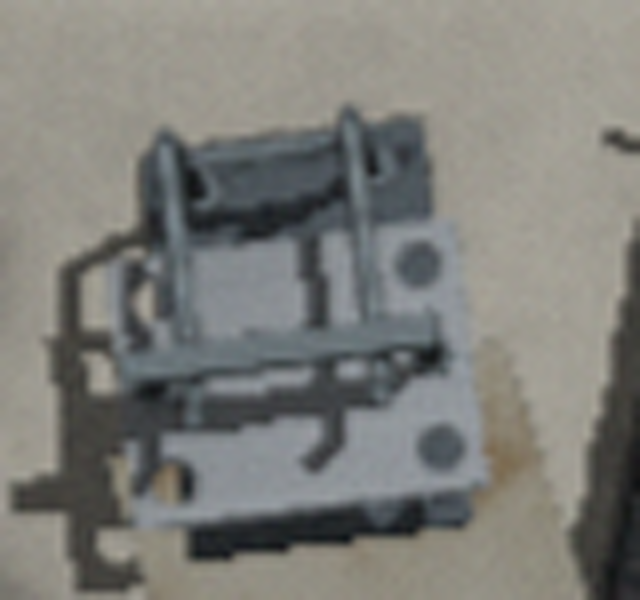

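View pics/t_ch.png

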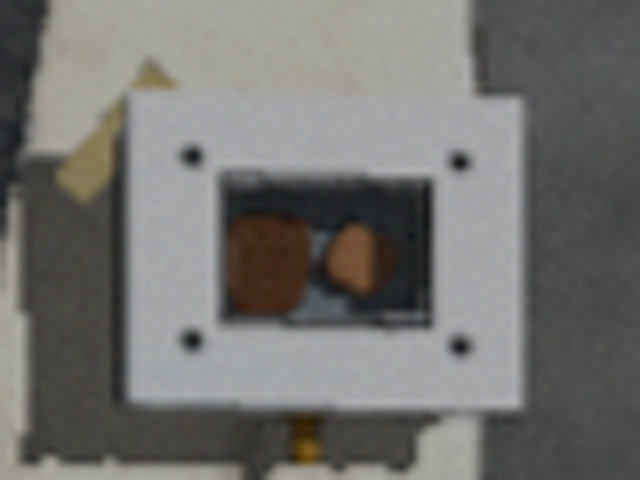

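View pics/s_stand.png

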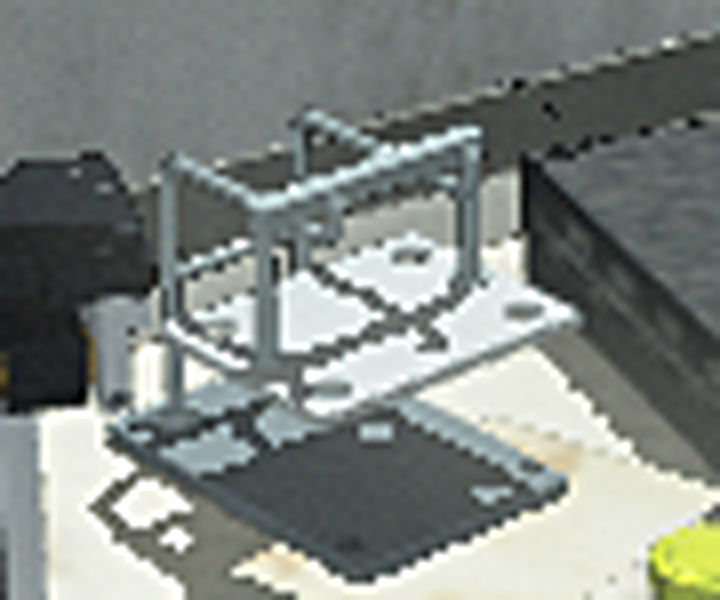

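View pics/s_ch.png

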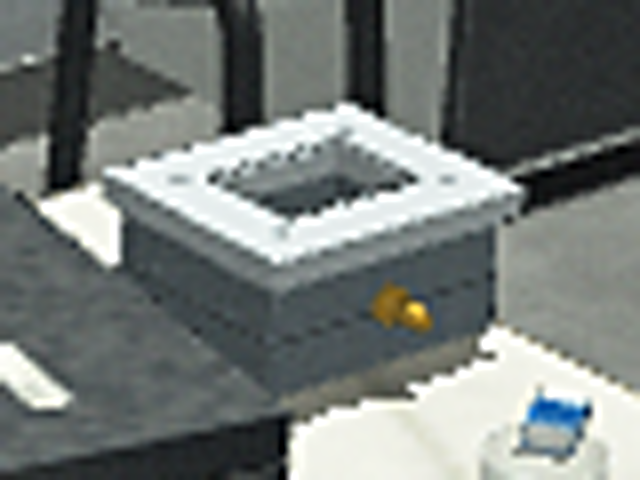

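```bash
cat >> h.py <<'E'
def cr(pts,ox,oy,k=8): return (np.array(pts,float)+.5)/k-.5+np.array([ox,oy])
def dark(im,uv,r=3,chan=None):
    g=im.mean(2); u,v=np.round(uv).astype(int); w=g[v-r:v+r+1,u-r:u+r+1]; bg=np.percentile(w,70)
    k=np.clip(bg-15-w,0,None); yy,xx=np.mgrid[v-r:v+r+1,u-r:u+r+1]; return np.array([(xx*k).sum(),(yy*k).sum()])/k.sum()
def fit(model,P):
    "2d rigid fit model->P"
    m=np.array(model,float);P=np.array(P)[:,:2]; a=m-m.mean(0);b=P-P.mean(0)
    th=np.arctan2((a[:,0]*b[:,1]-a[:,1]*b[:,0]).sum(),(a*b).sum()); R=np.array([[np.cos(th),-np.sin(th)],[np.sin(th),np.cos(th)]])
    t=P.mean(0)-R@m.mean(0); return t,th,(m@R.T+t-P)
E
python3 - <<'E'
from h import *
np.set_printoptions(precision=4,suppress=True)
im=cv2.imread('pics/top0.png').astype(float)
# thread order +x+y,+x-y,-x-y,-x+y : image up=+x, left=+y
p=np.array([dark(im,u) for u in cr([(192,156),(459,161),(459,345),(192,341)],375,160)]); print(p)
T=plane("top",p,.07); print(T)
M=np.array([[34,49],[34,-49],[-34,-49],[-34,49]])/1000
print("chamber",fit(M,T))
fc=plane("top",cr([(127,95),(522,97),(522,408),(127,404)],375,160),.07); print("flange sides",np.linalg.norm(fc-np.roll(fc,1,0),axis=1),fc.mean(0))
# scene cross-check
ps=proj("scene",T); print("scene threads crop",((ps-[345,165])+.5)*8-.5)
# stand
h=plane("top",cr([(418,263),(442,446),(172,482)],235,140),.076); print("plate holes",h, np.linalg.norm(h[0]-h[1]),np.linalg.norm(h[1]-h[2]))
print("plate",fit(M[[1,2,3]],h))
pc=plane("top",cr([(455,220),(487,487),(137,525)],235,140),.076); print("sides",np.linalg.norm(pc[0]-pc[1]),np.linalg.norm(pc[1]-pc[2]),(pc[0]+pc[2])/2)
b=plane("top",cr([(122,370),(437,332)],235,140),.139); print("bar ends",b,b.mean(0),np.linalg.norm(b[0]-b[1]),np.arctan2(b[0,0]-b[1,0],b[0,1]-b[1,1]))
# scene bar ends tri
tr=tri(cr([(263,203),(472,136)],235,175),cr([(122,365),(437,325)],235,140)); print("tri",tr, tr.mean(0))
# bystanders
print(plane("top",[[289,241]],.03),plane("top",[[196,216]],.05),plane("top",[[417,240]],.012))
E
```

```text
[[398.8901 179.3372]
 [431.8454 179.929 ]
 [431.9882 202.7306]
 [398.9421 201.7525]]
[[ 0.5681 -0.1383  0.07  ]
 [ 0.567  -0.2351  0.07  ]
 [ 0.4997 -0.2343  0.07  ]
 [ 0.5019 -0.1378  0.07  ]]
chamber (array([ 0.5342, -0.1864]), np.float64(-0.01437038312150212), array([[ 0.0008,  0.0005],
       [ 0.0004, -0.0008],
       [-0.0003, -0.0006],
       [-0.001 ,  0.0009]]))
flange sides [0.114  0.1452 0.1148 0.144 ] [ 0.5343 -0.1855  0.07  ]
scene threads crop [[187.4907 179.2115]
 [351.0064 132.3536]
 [454.2521 182.4961]
 [287.8014 231.1157]]
plate holes [[0.5852 0.1907 0.076 ]
 [0.5178 0.1811 0.076 ]
 [0.5039 0.2792 0.076 ]] 0.06806678488658643 0.09909558390059404
plate (array([0.5446, 0.2347]), np.float64(0.1390096837754869), array([[-0.0001,  0.0002],
       [-0.0001,  0.0004],
       [ 0.0002, -0.0006]]))
sides 0.09915985019803111 0.12795763864228707 [0.5446 0.2345 0.076 ]
bar ends [[0.5364 0.2894 0.139 ]
 [0.5506 0.1798 0.139 ]] [0.5435 0.2346 0.139 ] 0.11053811685097607 -0.12860014421722668
tri [[0.5373 0.2884 0.1431]
 [0.5546 0.1816 0.1369]] [0.5459 0.235  0.14  ]
[[0.3859 0.1843 0.03  ]] [[0.4572 0.4591 0.05  ]] [[ 0.3922 -0.2011  0.012 ]]
```

```bash
cat >> h.py <<'E'
from scipy.spatial.transform import Rotation as Ro
def go(p,yaw):
    s=robot.get_state(); q=s['tool_rot']; R=Ro.from_quat([q[1],q[2],q[3],q[0]]); c,n=np.cos(yaw),np.sin(yaw)
    T=Ro.from_matrix(np.array([[-n,c,0],[c,n,0],[0,0,-1.]]).T)
    d=R.inv().apply(np.array(p)-s['tcp_pos'])/.3; r=(R.inv()*T).as_rotvec()/.5
    Y=R.as_matrix()[:,1]; print('t',s['time_s'],'tcp',s['tcp_pos'].round(4),'yaw',np.arctan2(Y[1],Y[0]).round(4),'tilt',np.arccos(-R.as_matrix()[2,2]).round(4),'F',s['force'].round(2),'M',s['wrist_torque'].round(2),'w',round(s['grip_width'],3))
    print('shift',d.round(4),'rot',r.round(4))
E
python3 -c "
from h import *
go([.5445,.2346,.23],.136)"
```

```text
t 0.1 tcp [0.209  0.615  0.2295] yaw 1.243 tilt 0.0017 F [-0.76 -0.49 -0.05] M [0.04 0.01 0.03] w 0.997
shift [-1.4669e+00 -8.4030e-01 -8.0000e-04] rot [-3.3000e-03  1.3000e-03  2.2139e+00]
```

Call:
drive_tool:
  plan:
    - [[-0.1,-0.06,0,0,0,0.11,0],[-0.2,-0.12,0,0,0,0.22,0],[-0.3,-0.17,0,0,0,0.33,0],[-0.4,-0.23,0,0,0,0.44,0],[-0.5,-0.29,0,0,0,0.55,0],[-0.6,-0.34,0,0,0,0.66,0],[-0.7,-0.4,0,0,0,0.77,0],[-0.8,-0.46,0,0,0,0.88,0]]

```text
time_s: 0.77
tcp_pos: [0.3924, 0.4055, 0.2293]
tool_rot: [-0.0, 0.376, 0.927, -0.001]
force: [-0.1, 0.5, -0.1]
grip_width: 1.001
```

```bash
python3 -c "
from h import *
go([.5445,.2346,.23],.136)"
```

```text
t 0.7667 tcp [0.3924 0.4055 0.2293] yaw 0.8005 tilt 0.0023 F [-0.1   0.55 -0.1 ] M [-0.05 -0.02  0.06] w 1.001
shift [-0.7606 -0.0559 -0.0021] rot [-0.0041  0.0022  1.329 ]
```

Call:
drive_tool:
  plan:
    - [[-0.1,0,0,0,0,0.12,0],[-0.2,-0.01,0,0,0,0.24,0],[-0.3,-0.02,0,0,0,0.36,0],[-0.4,-0.02,0,0,0,0.48,0],[-0.5,-0.03,0,0,0,0.6,0],[-0.6,-0.04,0,0,0,0.72,0],[-0.68,-0.05,0,0,0,0.84,0],[-0.74,-0.055,0,0,0,0.95,0]]

```text
time_s: 1.43
tcp_pos: [0.5412, 0.2372, 0.2288]
tool_rot: [-0.0, 0.585, 0.811, -0.002]
force: [0.0, 0.5, -0.7]
grip_width: 1.001
```

```bash
python3 -c "
from h import *
go([.5445,.2346,.2],.136)"
```

```text
t 1.4333 tcp [0.5412 0.2372 0.2288] yaw 0.321 tilt 0.0031 F [ 0.05  0.48 -0.7 ] M [-0.05  0.05  0.05] w 1.001
shift [-0.0115  0.0082  0.0961] rot [-0.0051  0.0036  0.37  ]
```

Call:
drive_tool:
  plan:
    - [[-0.011,0.008,0.03,0,0,0.12,0],[-0.011,0.008,0.06,-0.005,0.004,0.24,0],[-0.011,0.008,0.095,-0.005,0.004,0.37,0],[-0.011,0.008,0.095,-0.005,0.004,0.37,0],[-0.011,0.008,0.095,-0.005,0.004,0.37,0]]

```text
time_s: 1.85
tcp_pos: [0.5438, 0.2346, 0.1995]
tool_rot: [-0.001, 0.657, 0.754, -0.001]
force: [-0.3, 0.3, -0.0]
grip_width: 1.0
```

Run:
```python
from h import *
go([.5445,.2346,.141],.136)
t=robot.capture("top"); s=robot.capture("scene")
def crop(im,x,y,w,h,k): return cv2.resize(im[y:y+h,x:x+w,::-1],None,fx=k,fy=k,interpolation=cv2.INTER_CUBIC)
cv2.imwrite('pics/a1.png',np.hstack([crop(t,230,130,90,90,4),crop(s,235,150,90,90,4)]))
```

```text
t 1.85 tcp [0.5438 0.2346 0.1995] yaw 0.1376 tilt 0.0021 F [-0.27  0.25 -0.02] M [-0.03  0.05 -0.02] w 1.0
shift [-0.0002  0.0027  0.1948] rot [-0.0042 -0.0001  0.0031]
```

View pics/a1.png

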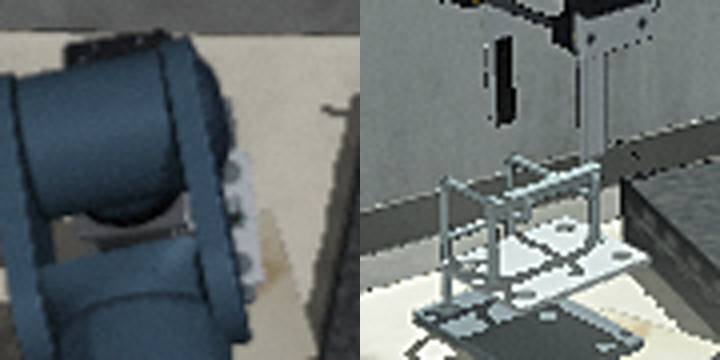

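The top view is blocked by the arm. In the scene view the fingers stand above the bar, one on each side (finger tips near (500,120) and (590,160)). Now I'll lower straight down.

Call:
drive_tool:
  plan:
    - [[0,0.0027,0.04,-0.004,0,0.003,0],[0,0.0027,0.08,-0.004,0,0.003,0],[0,0.0027,0.12,-0.004,0,0.003,0],[0,0.0027,0.16,-0.004,0,0.003,0],[0,0.0027,0.195,-0.004,0,0.003,0],[0,0.0027,0.195,-0.004,0,0.003,0],[0,0.0027,0.195,-0.004,0,0.003,0]]

```text
time_s: 2.53
tcp_pos: [0.5448, 0.2349, 0.1411]
tool_rot: [0.0, 0.657, 0.754, 0.0]
force: [0.1, -0.7, 1.1]
grip_width: 1.003
```

Run:
```python
from h import *
go([.5445,.2346,.141],.136)
s=robot.capture("scene")
def crop(im,x,y,w,h,k): return cv2.resize(im[y:y+h,x:x+w,::-1],None,fx=k,fy=k,interpolation=cv2.INTER_CUBIC)
cv2.imwrite('pics/a2.png',crop(s,235,150,90,90,6))
```

```text
t 2.5333 tcp [0.5448 0.2349 0.1411] yaw 0.1361 tilt 0.0003 F [ 0.06 -0.66  1.12] M [-0.03  0.02 -0.05] w 1.003
shift [-0.0008 -0.001   0.0003] rot [ 0.0006 -0.0001  0.0001]
```

View pics/a2.png

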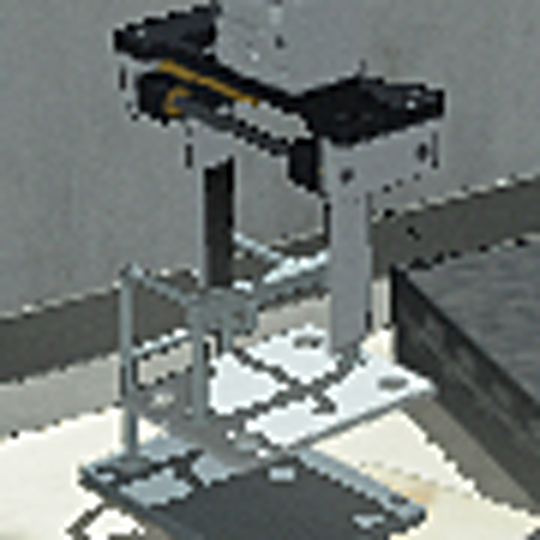

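The near finger, (350,350), is in front of the bar and the far finger, (215,280), is behind it, so the fingers straddle the bar. Closing now.

Call:
drive_tool:
  plan:
    - [[0,0,0,0,0,0,255],[0,0,0,0,0,0,255],[0,0,0,0,0,0,255],[0,0,0,0,0,0,255],[0,0,0,0,0,0,255],[0,0,0,0,0,0,255],[0,0,0,0,0,0,255],[0,0,0,0,0,0,255]]

```text
time_s: 3.25
tcp_pos: [0.5454, 0.235, 0.1421]
tool_rot: [0.001, 0.657, 0.754, 0.001]
force: [-0.3, 0.6, -1.0]
grip_width: 0.472
```

Call:
drive_tool:
  plan:
    - [[0,0,0,0,0,0,255],[0,0,0,0,0,0,255],[0,0,0,0,0,0,255],[0,0,0,0,0,0,255]]

```text
time_s: 3.58
tcp_pos: [0.5454, 0.2351, 0.1422]
tool_rot: [0.001, 0.657, 0.754, 0.001]
force: [0.5, 0.0, 0.2]
grip_width: 0.185
```

Run:
```python
from h import *
go([.5445,.2346,.171],.136)
s=robot.capture("scene")
def crop(im,x,y,w,h,k): return cv2.resize(im[y:y+h,x:x+w,::-1],None,fx=k,fy=k,interpolation=cv2.INTER_CUBIC)
cv2.imwrite('pics/a3.png',crop(s,235,150,90,90,6))
```

```text
t 3.5833 tcp [0.5454 0.2351 0.1422] yaw 0.136 tilt 0.0022 F [0.46 0.01 0.21] M [-0.03  0.06 -0.01] w 0.185
shift [-0.0011 -0.003  -0.0962] rot [ 0.0044 -0.0005  0.0001]
```

View pics/a3.png

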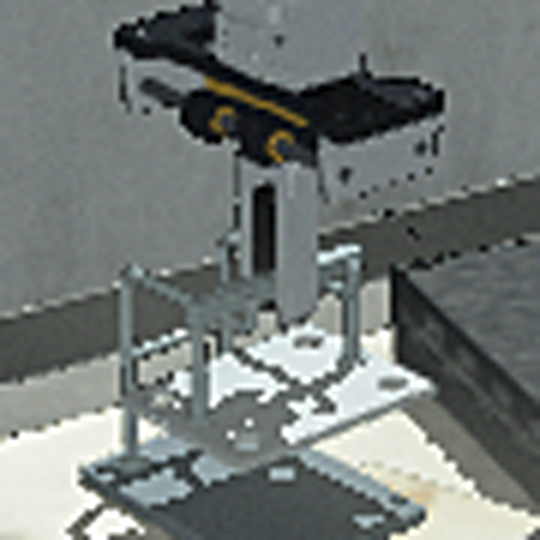

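The fingers are nearly on the bar, with the opening at 0.185 against 0.128 expected. I'll keep closing.

Call:
drive_tool:
  plan:
    - [[0,0,0,0,0,0,255],[0,0,0,0,0,0,255],[0,0,0,0,0,0,255],[0,0,0,0,0,0,255],[0,0,0,0,0,0,255],[0,0,0,0,0,0,255]]

```text
time_s: 4.13
tcp_pos: [0.5455, 0.235, 0.1422]
tool_rot: [0.001, 0.657, 0.754, 0.001]
force: [1.1, 0.6, 0.7]
grip_width: 0.124
```

```bash
python3 -c "
from h import *
go([.5445,.2346,.171],.136)"
```

```text
t 4.1333 tcp [0.5455 0.235  0.1422] yaw 0.136 tilt 0.0027 F [1.11 0.65 0.75] M [-0.02 -0.09 -0.02] w 0.124
shift [-0.001  -0.0034 -0.096 ] rot [ 0.0053 -0.0005  0.    ]
```

Call:
drive_tool:
  plan:
    - [[0,0,-0.015,0.005,0,0,255],[0,0,-0.03,0.005,0,0,255],[0,0,-0.05,0.005,0,0,255],[0,0,-0.07,0.005,0,0,255],[0,0,-0.085,0.005,0,0,255],[0,0,-0.095,0.005,0,0,255],[0,0,-0.095,0.005,0,0,255],[0,0,-0.095,0.005,0,0,255]]

```text
time_s: 4.8
tcp_pos: [0.5455, 0.235, 0.1709]
tool_rot: [0.0, 0.657, 0.754, 0.0]
force: [-0.3, -0.3, -2.6]
grip_width: 0.127
```

Run:
```python
from h import *
go(np.array([.5455,.235,.1712])-.13*np.array([np.cos(.136),np.sin(.136),0]),.136)
s=robot.capture("scene")
def crop(im,x,y,w,h,k): return cv2.resize(im[y:y+h,x:x+w,::-1],None,fx=k,fy=k,interpolation=cv2.INTER_CUBIC)
cv2.imwrite('pics/a4.png',crop(s,235,150,90,90,6))
```

```text
t 4.8 tcp [0.5455 0.235  0.1709] yaw 0.136 tilt 0.0005 F [-0.32 -0.35 -2.64] M [-0.09  0.07 -0.05] w 0.127
shift [-1.000e-04 -4.334e-01 -1.100e-03] rot [ 0.0009 -0.0005  0.    ]
```

View pics/a4.png

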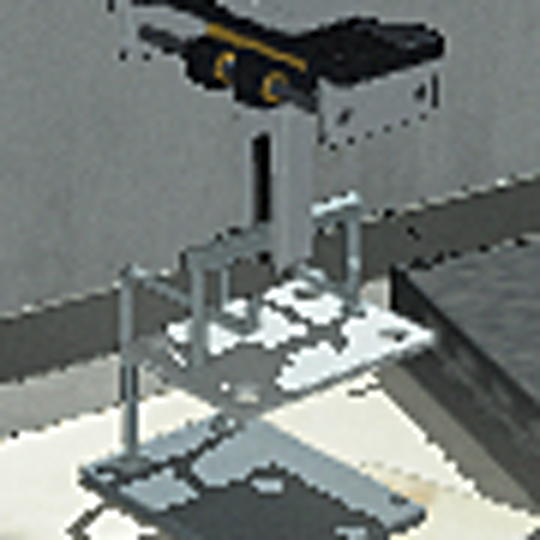

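The plate is raised about 29 mm and level. The bar end near (195,262) is above the hook rods. Drawing it out along the stand's -x.

Call:
drive_tool:
  plan:
    - [[0,-0.03,0,0,0,0,255],[0,-0.08,0,0,0,0,255],[0,-0.14,0,0,0,0,255],[0,-0.2,0,0,0,0,255],[0,-0.26,0,0,0,0,255],[0,-0.32,0,0,0,0,255],[0,-0.37,0,0,0,0,255],[0,-0.4,0,0,0,0,255]]

```text
time_s: 5.52
tcp_pos: [0.4242, 0.2185, 0.1699]
tool_rot: [-0.001, 0.657, 0.754, -0.001]
force: [0.1, -0.0, -1.8]
grip_width: 0.126
```

Run:
```python
from h import *
go([.42,.2,.23],.0)
s=robot.capture("scene")
def crop(im,x,y,w,h,k): return cv2.resize(im[y:y+h,x:x+w,::-1],None,fx=k,fy=k,interpolation=cv2.INTER_CUBIC)
cv2.imwrite('pics/a5.png',crop(s,235,130,130,120,5))
```

```text
t 5.5167 tcp [0.4242 0.2185 0.1699] yaw 0.1364 tilt 0.0019 F [ 0.11 -0.04 -1.77] M [-0.09  0.03  0.02] w 0.126
shift [-0.0591 -0.0225 -0.2004] rot [-0.0038  0.      0.2728]
```

View pics/a5.png

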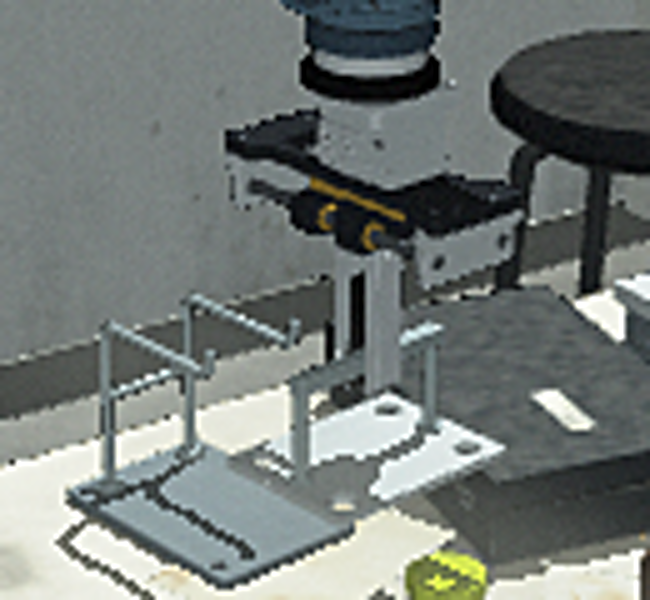

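The plate is off the hooks and clear of the tips at (290,330) and (208,365). I'll raise it and turn to the chamber's yaw.

Call:
drive_tool:
  plan:
    - [[0,0,-0.03,0,0,0.03,255],[0,0,-0.07,0,0,0.08,255],[0,0,-0.11,0,0,0.14,255],[0,0,-0.15,0,0,0.2,255],[0,0,-0.18,0,0,0.26,255],[0,0,-0.2,-0.003,0,0.3,255],[0,0,-0.2,-0.003,0,0.3,255]]

```text
time_s: 6.15
tcp_pos: [0.425, 0.2188, 0.2319]
tool_rot: [0.001, 0.712, 0.702, 0.001]
force: [-0.1, 0.1, -2.3]
grip_width: 0.125
```

```bash
python3 -c "
from h import *
go([.534,-.186,.23],-.0144)"
```

```text
t 6.15 tcp [0.425  0.2188 0.2319] yaw -0.0141 tilt 0.0025 F [-0.12  0.12 -2.32] M [-0.08  0.06  0.06] w 0.125
shift [-1.344   0.3823  0.0061] rot [ 0.0047 -0.0015  0.0005]
```

Call:
drive_tool:
  plan:
    - [[-0.03,0,0,0,0,0,255],[-0.09,0.01,0,0,0,0,255],[-0.16,0.02,0,0,0,0,255],[-0.24,0.04,0,0,0,0,255],[-0.32,0.06,0,0,0,0,255],[-0.4,0.08,0,0,0,0,255],[-0.48,0.1,0,0,0,0,255],[-0.56,0.12,0,0,0,0,255]]

```text
time_s: 6.82
tcp_pos: [0.4583, 0.0485, 0.2311]
tool_rot: [0.0, 0.712, 0.702, 0.001]
force: [0.5, 0.2, -2.3]
grip_width: 0.126
```

Call:
drive_tool:
  plan:
    - [[-0.08,0.03,0,0,0,0,255],[-0.16,0.06,0,0,0,0,255],[-0.24,0.09,0,0,0,0,255],[-0.32,0.12,0,0,0,0,255],[-0.4,0.15,0,0,0,0,255],[-0.47,0.18,0,0,0,0,255],[-0.53,0.2,0,0,0,0,255],[-0.58,0.22,0,0,0,0,255]]

```text
time_s: 7.48
tcp_pos: [0.5215, -0.1283, 0.2302]
tool_rot: [-0.0, 0.712, 0.702, 0.0]
force: [0.2, 0.1, -3.5]
grip_width: 0.124
```

```bash
python3 -c "
from h import *
go([.534,-.186,.23],-.0144)"
```

```text
t 7.4833 tcp [ 0.5215 -0.1283  0.2302] yaw -0.0151 tilt 0.0011 F [ 0.2   0.1  -3.48] M [-0.1   0.07 -0.02] w 0.124
shift [-0.1917  0.0446  0.0005] rot [-0.0008 -0.002  -0.0015]
```

Call:
drive_tool:
  plan:
    - [[-0.06,0.01,0,0,0,0,255],[-0.12,0.03,0,0,0,0,255],[-0.17,0.04,0,0,0,0,255],[-0.19,0.045,0.03,0,0,0,255],[-0.19,0.045,0.08,0,0,0,255],[-0.19,0.045,0.13,0,0,0,255],[-0.19,0.045,0.16,0,0,0,255],[-0.19,0.045,0.16,0,0,0,255]]

```text
time_s: 8.15
tcp_pos: [0.5324, -0.1842, 0.1789]
tool_rot: [-0.003, 0.712, 0.702, -0.0]
force: [-0.9, -0.1, -2.3]
grip_width: 0.12
```

Run:
```python
from h import *
go([.534,-.186,.172],-.0144)
s=robot.capture("scene");t=robot.capture("top"); cv2.imwrite('pics/s6.png',s[:,:,::-1]); cv2.imwrite('pics/t6.png',t[:,:,::-1])
def crop(im,x,y,w,h,k): return cv2.resize(im[y:y+h,x:x+w,::-1],None,fx=k,fy=k,interpolation=cv2.INTER_CUBIC)
cv2.imwrite('pics/a6s.png',crop(s,335,140,90,75,8))
cv2.imwrite('pics/a6t.png',crop(t,375,150,90,70,8))
```

```text
t 8.15 tcp [ 0.5324 -0.1842  0.1789] yaw -0.0147 tilt 0.0067 F [-0.88 -0.08 -2.26] M [-0.04  0.1   0.02] w 0.12
shift [-0.0059  0.0055  0.023 ] rot [-0.0107 -0.0079 -0.0006]
```

View pics/a6s.png

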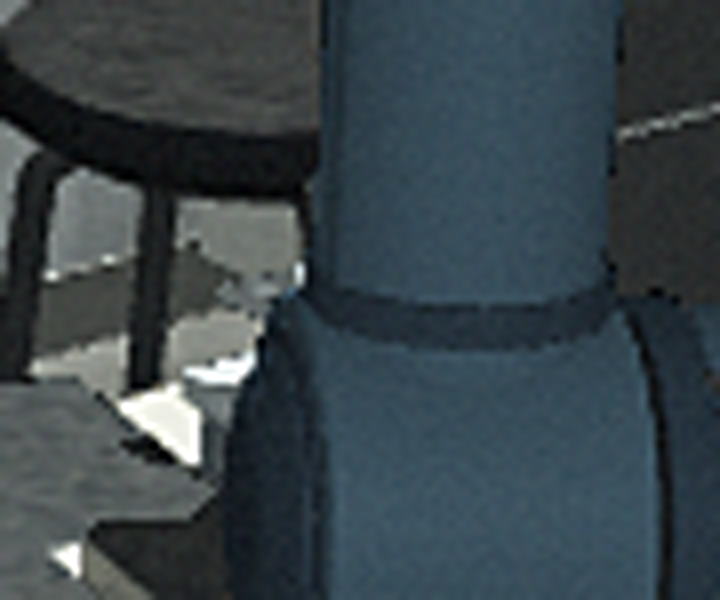

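View pics/a6t.png

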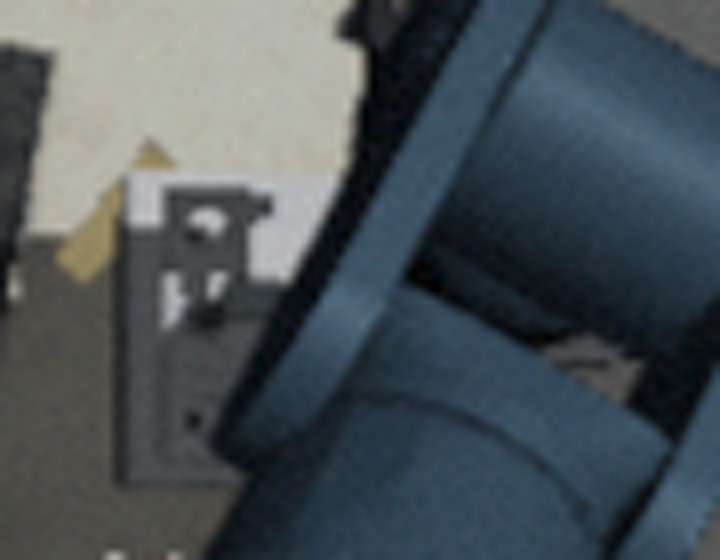

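Run:
```python
import cv2,numpy as np
t=cv2.imread('pics/t6.png')[168:214,386:414].astype(float)
g=np.clip((t/255)**.45*255*1.1,0,255).astype(np.uint8)
cv2.imwrite('pics/a6z.png',cv2.resize(g,None,fx=12,fy=12,interpolation=cv2.INTER_NEAREST))
```

```text
(no output)
```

View pics/a6z.png

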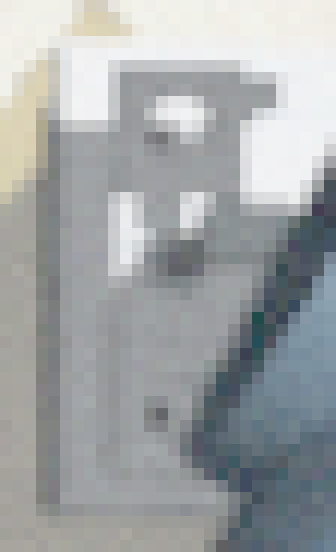

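Call:
drive_tool:
  plan:
    - [[-0.006,0.006,0.01,-0.01,-0.008,0,255],[-0.006,0.006,0.02,-0.01,-0.008,0,255],[-0.006,0.006,0.03,-0.01,-0.008,0,255],[-0.006,0.006,0.04,-0.01,-0.008,0,255],[-0.006,0.006,0.045,-0.01,-0.008,0,255],[-0.006,0.006,0.045,-0.01,-0.008,0,255],[-0.006,0.006,0.045,-0.01,-0.008,0,255]]

```text
time_s: 8.83
tcp_pos: [0.5357, -0.1868, 0.1683]
tool_rot: [0.002, 0.712, 0.702, 0.0]
force: [-0.1, -0.0, -1.9]
grip_width: 0.123
```

Run:
```python
from h import *
go([.5342,-.186,.161],-.0144)
t=np.mean([robot.capture("top").astype(float) for _ in range(6)],0); cv2.imwrite('pics/t7.png',t[:,:,::-1])
st=robot.get_state()
c=st['tcp_pos'][:2]; 
yaw=-.0144; R=np.array([[np.cos(yaw),-np.sin(yaw)],[np.sin(yaw),np.cos(yaw)]])
zu=st['tcp_pos'][2]-.0722
for x,y,z in [(34,49,zu+.006),(34,49,zu),(-34,49,zu+.006),(-34,49,zu),(50,65,zu+.006),(-50,65,zu+.006),(50,65,zu),(-50,65,zu),(0,56,zu+.066+.006)]:
    print(x,y,round(z,4),proj("top",[*(c+R@[x/1e3,y/1e3]),z]).round(2))
g=np.clip((t[166:214,384:414]/255)**.45*255*1.1,0,255).astype(np.uint8)[:,:,::-1]
cv2.imwrite('pics/a7z.png',cv2.resize(g,None,fx=12,fy=12,interpolation=cv2.INTER_NEAREST))
cv2.imwrite('pics/a7.png',t[100:300,340:640,::-1])
```

```text
t 8.8333 tcp [ 0.5357 -0.1868  0.1683] yaw -0.0146 tilt 0.0046 F [-0.11 -0.03 -1.86] M [-0.08  0.02 -0.05] w 0.123
shift [ 0.0028 -0.0051  0.0243] rot [ 0.0077  0.005  -0.0004]
34 49 0.1023 [[400.83 176.83]]
34 49 0.0963 [[400.47 177.15]]
-34 49 0.1023 [[400.75 200.39]]
-34 49 0.0963 [[400.38 200.6 ]]
50 65 0.1023 [[395.28 171.2 ]]
-50 65 0.1023 [[395.12 205.84]]
50 65 0.0963 [[394.94 171.55]]
-50 65 0.0963 [[394.77 206.04]]
0 56 0.1683 [[402.47 185.42]][ WARN:0@5.990] global loadsave.cpp:1063 imwrite_ Unsupported depth image for selected encoder is fallbacked to CV_8U.
```

View pics/a7z.png

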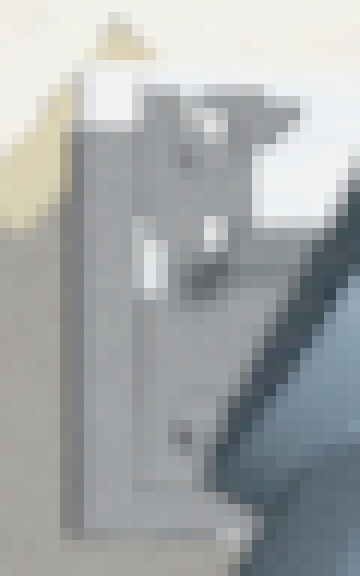

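The +y side of the plate shows in the top view: left edge at column 394.8 and front edge at row 206.2. I predicted 394.9–395.3 and 206.0 from the TCP, so plate and arm agree to about 1 mm. The threads at (399,179) and (399,202) show through the holes. Next comes the final lowering.

Call:
drive_tool:
  plan:
    - [[0.002,-0.005,0.008,0.004,0.003,0,255],[0.002,-0.005,0.016,0.004,0.003,0,255],[0.002,-0.005,0.022,0.004,0.003,0,255],[0.002,-0.005,0.026,0.004,0.003,0,255],[0.002,-0.005,0.026,0.004,0.003,0,255],[0.002,-0.005,0.026,0.004,0.003,0,255],[0.002,-0.005,0.026,0.004,0.003,0,255],[0.002,-0.005,0.026,0.004,0.003,0,255]]

```text
time_s: 9.8
tcp_pos: [0.5344, -0.1864, 0.1608]
tool_rot: [0.001, 0.712, 0.702, 0.0]
force: [0.2, 0.7, -2.2]
grip_width: 0.124
```

```bash
cat > chk.py <<'E'
from h import *
import sys
go([.5342,-.186,.159],-.0144)
t=np.mean([robot.capture("top").astype(float) for _ in range(6)],0)
st=robot.get_state(); print('v',np.abs(st['joint_velocities']).max(),st['tcp_pos'])
c=st['tcp_pos'][:2]; yaw=-.0145; R=np.array([[np.cos(yaw),-np.sin(yaw)],[np.sin(yaw),np.cos(yaw)]])
zu=st['tcp_pos'][2]-.0722; k=16; ox,oy,w,h=386,166,28,46
g=np.clip((t[oy:oy+h,ox:ox+w]/255)**.45*255*1.1,0,255).astype(np.uint8)[:,:,::-1]
b=cv2.resize(g,None,fx=k,fy=k,interpolation=cv2.INTER_CUBIC); a=b.copy()
for n,(x,y,z) in dict(h0=(34,49,zu+.006),h3=(-34,49,zu+.006),e0=(50,65,zu+.006),e3=(-50,65,zu),mid=(0,65,zu+.006)).items():
    p=proj("top",[*(c+R@[x/1e3,y/1e3]),z])[0]; q=((p-[ox,oy]+.5)*k).astype(int); print(n,p.round(2),q)
    cv2.drawMarker(a,tuple(int(v) for v in q),(0,0,255),cv2.MARKER_CROSS,12)
cv2.imwrite('pics/%s.png'%sys.argv[1],np.hstack([a[:592],b[:592]])[:, :800])
E
python3 chk.py a8
```

```text
t 9.8 tcp [ 0.5344 -0.1864  0.1608] yaw -0.0147 tilt 0.0027 F [ 0.2   0.66 -2.15] M [-0.04  0.04  0.03] w 0.124
shift [ 0.0012 -0.0007  0.0061] rot [ 0.0048  0.0026 -0.0005]
v 0.002266255097650411 [ 0.53435261 -0.18632628  0.16075241]
h0 [400.17 177.73] [234 195]
h3 [400.08 201.17] [233 570]
e0 [394.65 172.14] [146 106]
e3 [394.14 206.78] [138 660]
mid [394.56 189.3 ] [145 380]
```

View pics/a8.png

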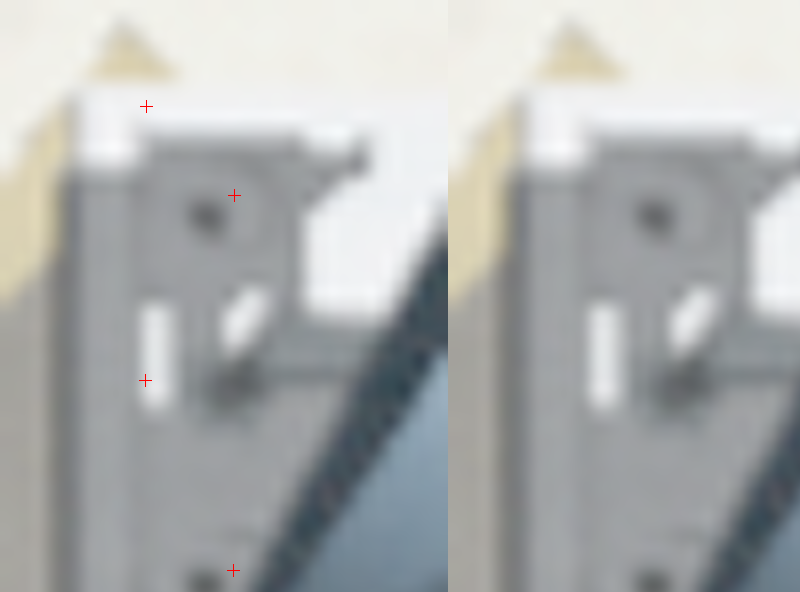

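Run:
```python
from h import *
t=np.mean([robot.capture("top").astype(float) for _ in range(8)],0).mean(2)
out=[]
for (ox,oy,w,h) in [(392,171,16,16),(392,193,16,16)]:
    c=t[oy:oy+h,ox:ox+w]; lo,hi=np.percentile(c,3),np.percentile(c,70)
    print(c.round(0).astype(int))
    g=np.clip((c-lo)/(hi-lo)*200,0,255).astype(np.uint8)
    out.append(cv2.resize(g,None,fx=24,fy=24,interpolation=cv2.INTER_NEAREST))
cv2.imwrite('pics/a9.png',np.hstack(out))
im=cv2.imread('pics/top0.png').astype(float).mean(2)
# better threads: inverted-brightness centroid, tight window
P=[]
for u in [(398.6,179.1),(431.9,179.7),(431.9,202.7),(398.6,202.2)]:
    u0=np.array(u)
    for _ in range(5):
        w=cv2.getRectSubPix(im.astype(np.float32),(7,7),tuple(float(v) for v in u0)); k=np.clip(np.median(w)-8-w,0,None); yy,xx=np.mgrid[-3:4,-3:4]
        u0=u0+np.array([(xx*k).sum(),(yy*k).sum()])/k.sum()
    P.append(u0)
print(np.array(P)); M=np.array([[34,49],[34,-49],[-34,-49],[-34,49]])/1000
print(fit(M,plane("top",P,.07)))
```

```text
[[169 169 169 168 169 178 182 182 182 182 181 181 180 179 180 180]
 [183 183 183 184 183 183 184 184 184 183 183 183 184 183 183 182]
 [183 185 168 173 182 181 181 181 182 182 182 182 182 181 183 182]
 [184 183 146 120 118 117 117 118 117 118 119 118 120 164 182 181]
 [184 184 138  83  71  71  72  68  67  68  71  70  72 105 117 118]
 [122 122  95  73  71  70  70  67  65  59  61  69  71  72  70  70]
 [ 76  76  65  68  70  72  71  72  71  69  65  65  70  72  71  72]
 [ 76  76  67  68  71  65  53  55  70  75  68  64  68  71 132 155]
 [ 76  77  68  70  73  59  32  34  64  74  67  67  71 134 174 183]
 [ 76  77  69  70  72  68  48  42  67  76  66  67  73 154 183 182]
 [ 75  73  68  71  75  73  69  62  69  69  69  72  73 154 182 183]
 [ 74  74  68  71  73  73  73  72  72  73  72  74  73 155 183 184]
 [ 76  76  68  69  72  74  73  74  72  73  72  73  72 154 183 183]
 [ 77  76  67  71  72  73  73  73  72 133 110  74  72 154 182 183]
 [ 77  78  81 138 110  75  74  74 136 176 121  62  60 115 138 139]
 [ 77  77  86 159 124  76  75  76 156 143  81  59  57  71  79  80]]
[[77 76 69 71 75 75 71 68 7
[... 419 characters left out ...]
16 33 44 47]
 [76 76 62 68 76 55 28 32 62 46 20 15 24 38 42 43]
 [77 76 62 68 75 64 40 45 58 37 15 21 33 37 40 41]
 [76 77 62 68 75 73 65 65 50 26 18 28 31 34 36 37]
 [76 73 62 71 78 78 77 77 46 17 22 25 27 30 32 35]
 [75 76 61 71 78 80 80 78 46 20 22 22 25 25 28 25]
 [76 77 62 65 69 70 69 70 64 42 24 20 20 24 22 20]
 [77 77 73 73 73 73 73 72 74 70 56 38 24 20 18 19]]
[[398.89260066 179.41925049]
 [430.96252041 180.68035875]
 [431.83599308 202.5965048 ]
 [398.86987826 201.77318552]]
(array([ 0.5336187 , -0.18555872]), np.float64(-0.015255214611330519), array([[ 0.00055498,  0.00125471],
       [ 0.00211141, -0.00263343],
       [-0.00122561, -0.0001613 ],
       [-0.00144078,  0.00154002]]))
```

View pics/a9.png

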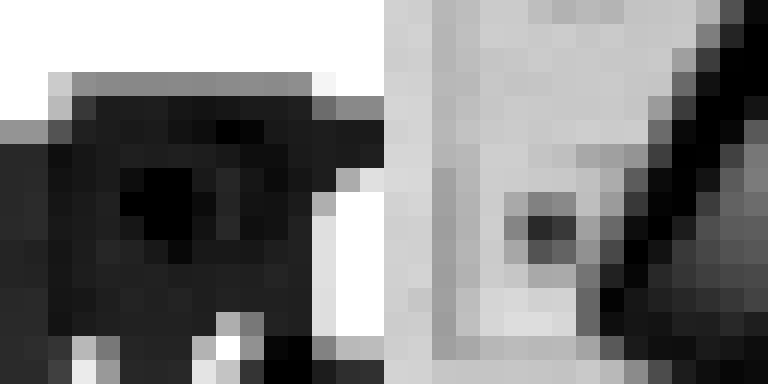

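Run:
```python
from h import *
z=.1608-.0722+.006
print(plane("top",[[400.17,177.73],[400.4,177.5]],z))
T=plane("top",[(398.5,179.1),(431.9,179.7),(431.9,202.6),(398.5,202.2)],.07);print(T)
M=np.array([[34,49],[34,-49],[-34,-49],[-34,49]])/1000
t,th,r=fit(M,T);print(t,th,r)
print(T[0]-T[3],T[1]-T[2])
```

```text
[[ 0.56906609 -0.13782348  0.0946    ]
 [ 0.56974176 -0.13849438  0.0946    ]]
[[ 0.56874597 -0.13719471  0.07      ]
 [ 0.56768336 -0.23524079  0.07      ]
 [ 0.5000919  -0.23405986  0.07      ]
 [ 0.50054907 -0.13649199  0.07      ]]
[ 0.53426758 -0.18574684] -0.009752835926734378 [[-2.13249216e-06  1.13950596e-04]
 [ 1.04715053e-04  1.64692689e-04]
 [-3.00590694e-04 -3.53051884e-04]
 [ 1.98008134e-04  7.44085988e-05]]
[ 0.06819691 -0.00070272  0.        ] [ 0.06759146 -0.00118093  0.        ]
```

```bash
python3 -c "
from h import *
go([.5340,-.1854,.158],-.0105)"
```

```text
t 10.5 tcp [ 0.5343 -0.1863  0.1607] yaw -0.0147 tilt 0.0025 F [ 0.67  0.21 -2.44] M [-0.07  0.09  0.  ] w 0.125
shift [ 0.003  -0.0011  0.009 ] rot [ 0.0044  0.0024 -0.0083]
```

Call:
drive_tool:
  plan:
    - [[0.003,-0.001,0.004,0.004,0.002,-0.008,255],[0.003,-0.001,0.009,0.004,0.002,-0.008,255],[0.003,-0.001,0.009,0.004,0.002,-0.008,255],[0.003,-0.001,0.009,0.004,0.002,-0.008,255],[0.003,-0.001,0.009,0.004,0.002,-0.008,255],[0.003,-0.001,0.009,0.004,0.002,-0.008,255]]

```text
time_s: 11.0
tcp_pos: [0.5341, -0.1854, 0.158]
tool_rot: [0.0, 0.711, 0.703, 0.0]
force: [0.2, -0.4, -2.8]
grip_width: 0.129
```

```bash
python3 chk.py a10
python3 - <<'E'
from h import *
s=robot.capture("scene"); t=robot.capture("top")
cv2.imwrite('pics/s10.png',s[:,:,::-1])
a=cv2.imread('pics/top0.png')
for n,z in dict(tub=(289,241),vial=(196,216),eraser=(417,240)).items():
    u,v=z; d=np.abs(t[v-12:v+12,u-12:u+12,::-1].astype(int)-a[v-12:v+12,u-12:u+12]).mean(); print(n,d)
E
```

```text
t 11.0 tcp [ 0.5341 -0.1854  0.158 ] yaw -0.0106 tilt 0.0003 F [ 0.17 -0.44 -2.84] M [-0.06  0.04  0.05] w 0.129
shift [-0.002   0.0004 -0.0032] rot [0.0005 0.0004 0.0076]
v 0.00223351953326751 [ 0.53406415 -0.1854237   0.15804543]
h0 [399.69 177.97] [227 199]
h3 [399.6  201.36] [225 573]
e0 [394.19 172.38] [139 110]
e3 [393.67 206.96] [130 663]
mid [394.1  189.52] [137 384]
tub 13.377314814814815
vial 14.451967592592593
eraser 78.08738425925925
```

View pics/a10.png

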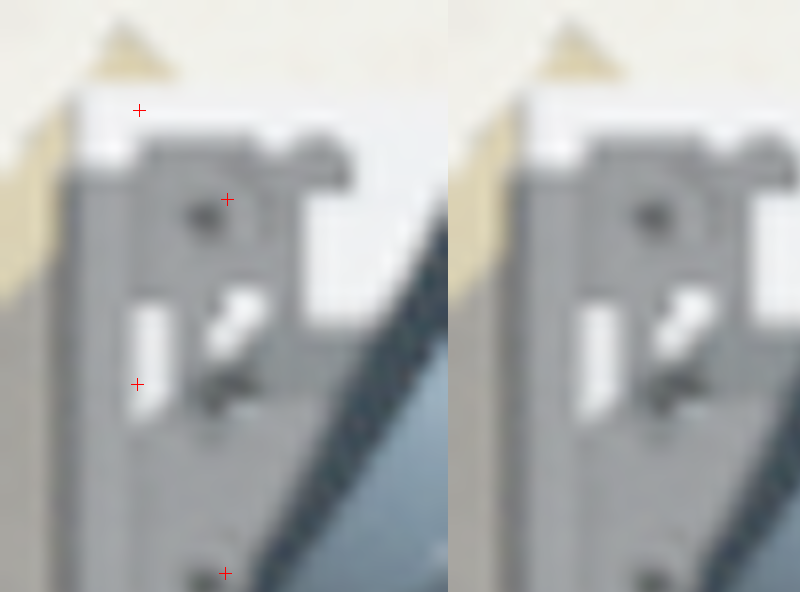

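View pics/s10.png

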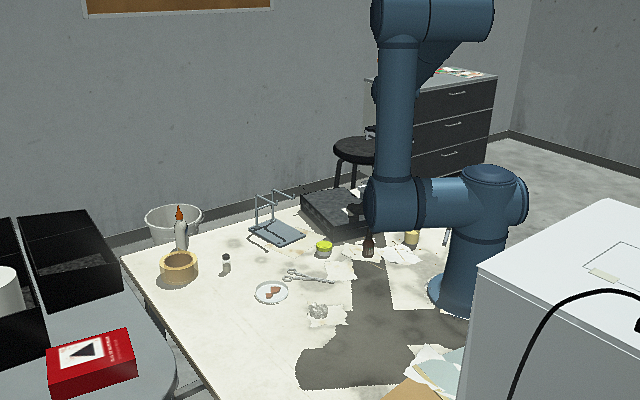

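The last top view shows thread 0 at crop (207,215), inside its hole. The hole's wall arc is centred near (227,200), as predicted once parallax is allowed for. The tub and vial look unmoved in the scene view, and the arm hides the eraser. Handing in.

```bash
python3 -c "
from h import *
go([.5340,-.1854,.158],-.0105)
print(robot.close_job())
go([.5340,-.1854,.158],-.0105)"
```

```text
t 11.4 tcp [ 0.5341 -0.1854  0.158 ] yaw -0.0106 tilt 0.0003 F [ 0.11  0.22 -2.68] M [-0.13  0.04 -0.04] w 0.121
shift [-0.     -0.0002  0.0001] rot [ 0.0004  0.0004 -0.0002]
the job is handed in; nothing more can be done
None
the job is handed in; nothing more can be done
```

I gripped the plate by its bar, lifted it about 29 mm and drew it about 120 mm off the hooks. I then carried it over the instrument case, and it is now held still above the chamber. I handed the job in at about 11.4 s, and the hand-in gave no verdict.

**Position:** the TCP is at (0.5341, -0.1854, 0.158) m, against a chamber centre measured at (0.5343, -0.1857) m. Tool yaw is -0.0106 rad, against -0.010 rad for the chamber. The plate's underside works out to about 16 mm above the flange.

**Hold:** tool tilt is 0.0003 rad, joint speeds were about 0.002 rad/s, and the opening of about 12 mm matches the bar. The wrist shows only the plate's weight, about 2.7 N, with no sign of contact.

**Seen in pictures:** two of the four threads (the +y side) show inside their holes in the top view, and those holes sat within about 1 mm of the prediction just before the last small shift. The tub and vial look unmoved.

**Not checked, or in disagreement:**
- **-y holes:** the wrist hides them, so their fit rests on the plate's known geometry.
- **Eraser:** the arm hides it at the end. No part of the gripper or plate was planned to pass low near it.
- **Chamber centre:** my first estimate of the thread centres was about 0.7 mm off in y. I re-measured and moved the plate about 1 mm. The scene camera disagreed with the top camera on the threads by about 2 mm, roughly the calibration tolerance.

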